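# Scan a batch of drill cores

### The arm

A 6-joint arm with a two-finger parallel gripper is mounted at the origin on the work surface. World frame = base frame: x ahead of the robot, y to its left, z up, the work surface at z = 0. Lengths are in m, angles in rad, forces in N, time in s.
With the tool pointing down it reaches from about 0.35 to 0.975 m from the base axis. Payload 7.1 kg.
Tool frame: the origin (TCP) lies midway between the tips of the shut fingers; the grasp point (between the pads) lies 19 mm behind it; z points along the fingers, y is the line along which they close (so a half turn about z gives the same grasp; the last joint's range is limited). The gripper opens to 88 mm and grips with 3 to 60 N. Pads are 20 mm wide; open, the fingers measure 115 mm over their backs; the gripper's body (75 mm by 178 mm) begins 61 mm behind the grasp point.
Start: joints at [-1.213, 0.423, 1.63, -0, 1.089, -0.019], TCP at [0.23, -0.581, 0.223] pointing down, gripper open.
Joint ranges: [-3, 3], [-0.9, 2.11], [0.09, 2.58], [-1.31, 4.45], [0.11, 2.69], [-2.54, 2.54]. Speed limits (rad/s): [2.39, 2.39, 3.01, 3.14, 3.14, 3.14].

### API

Orientations are given as a unit quaternion [w, x, y, z].
In Python, from station import move_pose, movel, movej, command_gripper, wait, inverse_kinematics, read_camera, camera_info, MotionError, job_done, get_time, get_joint_pos, get_qvel, get_effort, get_tcp_pos, get_ee_rot, get_ft_force, get_ft_torque, get_grip_width, get_finger_force gives the robot as it stands. Calls block until the motion is done:
- move_pose(position, orientation): joint-space move of the TCP to a pose.
- movel(position, frame=None, v=0.15, until_force=None): straight line of the TCP; frame=None keeps the orientation; v is the mean speed in m/s. With until_force (N) it stops when the force on the tool has changed by that much, and returns True; else False.
- movej(angles): joint-space move.
- command_gripper(opening): opening from 0.0 (shut) to 1.0 (fully open); the grip force is fixed at half the most; returns when the fingers have stopped.
- wait(seconds).
- inverse_kinematics(position, orientation): joint angles nearest the present ones, or None.
- read_camera(name): name is "scene" or "side" or "wrist"; returns the picture (400x640x3 uint8, red, green, blue); there is no depth.
- camera_info(name): a dict with "intrinsics" (3x3 intrinsics, pixels), "dist" ([k1, k2, p1, p2, k3] as OpenCV has them; the pictures are not rectified), "T" (4x4, takes a point from camera to world coordinates); the wrist camera has in their place "tool_from_camera" (4x4, takes a point from camera to tool coordinates, whose origin is the TCP and whose axes are the flange's). Camera axes: x right, y up, looking along -z (the intrinsics and any distortion apply to the point x, -y, -z); pixel columns grow to the right and rows downward; lengths in m; the calibration is good to about 2 mm. A picture is of the moment at which its call begins: read the wrist's pose just before it. camera_info takes no time and is no camera call.
A pose or a line that the arm cannot do raises MotionError and nothing moves.
- job_done(): hands the job in; it is judged then, once.
Readings, each from a call of its own:
- get_time(): time.
- get_joint_pos(): joint angles.
- get_qvel(): joint speeds.
- get_effort(): joint torques, N m.
- get_tcp_pos(): TCP position.
- get_ee_rot(): TCP orientation.
- get_ft_force(): force on the tool from outside, world axes, zero at the start.
- get_ft_torque(): the same for the moment, N m.
- get_grip_width(): opening from 0.0 (shut) to 1.0 (fully open).
- get_finger_force(): force on a finger pad.
Only numpy, scipy, OpenCV 4.12 (cv2) and the standard library are available. Lean on these libraries where they do the work, as an engineer would, in place of code of your own. Each camera call takes 0.05 s, during which the arm holds its last target. There are 200 camera calls.

### The job

Slide the scanner's guard fully open, lift the steel reference block out of its chamber and lay it flat in the open kit drawer, and stand every stone drill core from the bench on an end inside the chamber, side by side. Then push the drawer fully home past its catch and slide the guard fully shut; only then drive the scan by tilting the joystick fully toward the white arrow on its box, holding it there for two seconds, and letting it spring back to centre. Never move the joystick while the guard is open, and leave the stone offcut and the glass beaker where they are.

Things in the scene. Friction and masses are not known exactly. Their poses are not given: they have to be found in the camera images.
- chamber (a point): Centre of the scan chamber's floor, 6 mm above the bench. The scanner is a low white machine with an open-topped chamber, 170 mm (its x) by 180 mm (its y) inside; walls 10 mm thick, their tops 50 mm above the bench. The axes are the scanner's: +x runs toward its rear housing (50 mm high, behind the chamber), z up. A 40 mm deep, 85 mm high crossbar stands at its rear, 275 mm behind this point. The scanner is fixed to the bench.
- guard (a joint): Sliding guard: a clear panel 188 mm x 190 mm in an aluminium frame, its top 57 mm above the bench, that covers the chamber. Value is its travel toward the scanner's +x in m: 0 shut (over the chamber), 0.172 fully open (over the rear housing). It starts shut or slightly ajar. About 2 N of friction, stays where it is left.
- guard_handle (a point): Grip point of the guard's handle: a black upright fin in the middle of the guard's front edge, 12 mm thick along the scanner's x, 60 mm wide along its y; it stands 26 mm tall, its top 82 mm above the bench. This point is 12 mm below its top. It moves with the guard; its axes are the scanner's.
- drawer (a joint): Drawer of the kit box, opening toward the robot. Value is how far it stands open in m: 0 home, 0.13 fully open. A sprung ball catch resists over roughly the last 12 mm (about 5 N in all, 1 N of friction elsewhere), then pulls it home; the catch has let it in only when the value is near 0.
- drawer_front (a point): Centre of the outer face of the drawer's front panel, which is 148 mm wide and 8 mm thick, from 3 to 69 mm above the bench; a small purely visual pull strip near its top. Moves with the drawer. Its +x points into the kit box, the way the drawer is pushed shut. The kit box is a grey steel case 190 mm deep, 150 mm wide, 75 mm high, fixed to the bench.
- drawer_floor (a point): Point on the drawer's inner floor, 12 mm above the bench, 50 mm behind the inner face of the drawer's front panel, on its centre line. Moves with the drawer; same axes as drawer_front. The inside of the drawer is 172 mm long (x: from 50 mm ahead of this point to 122 mm behind it), 116 mm wide; side walls 4 mm thick, tops 50 mm above the bench. Only the part of it ahead of the kit box's face is open above.
- refblock_c (a point): Centre of the steel reference block, 60 mm (its x) by 30 mm (its y) by 25 mm high, 0.34 kg. Starts lying in the scan chamber under the guard.
- stick_knob (a point): Centre of the joystick's black rubber knob, an upright cylinder 26 mm in diameter and 36 mm tall on a thin steel stem. The stick pivots 46 mm above the bench, 74 mm below this point, in the middle of a black box 84 mm (x) by 76 mm (y), 44 mm high, fixed to the bench. At rest it stands upright and this point's +x is the direction in which the white arrow on the box's top points. 
- stick_fore (a joint): Tilt of the joystick in rad: positive toward the arrow (the box's +x), negative away from it, range -0.45 to 0.45; springs back to 0 (0.9 N m/rad, so about 5 N at the knob at full tilt).
- stick_side (a joint): Sideways tilt of the joystick in rad, range -0.45 to 0.45, 0 at rest; springs back in the same way.
- offcut_c (a point): Centre of a sawn stone offcut, 54 x 46 x 38 mm, a bystander that lies on the bench among the cores. Leave it.
- beaker_in (a point): Centre of the inner floor of a small glass beaker, 60 mm across and 75 mm tall, a bystander that stands on the bench. Leave it.
- core1_c (a point): Centre of a stone drill core: a short grey upright cylinder, 42 mm in diameter, 36 mm tall, 0.12 kg, standing on the bench. Two to four of the four cores are present; the state gives None from the start for those that are absent.
- core2_c (a point): Centre of a stone drill core: a short grey upright cylinder, 42 mm in diameter, 36 mm tall, 0.12 kg, standing on the bench. Two to four of the four cores are present; the state gives None from the start for those that are absent.
- core3_c (a point): Centre of a stone drill core: a short grey upright cylinder, 42 mm in diameter, 36 mm tall, 0.12 kg, standing on the bench. Two to four of the four cores are present; the state gives None from the start for those that are absent.
- core4_c (a point): Centre of a stone drill core: a short grey upright cylinder, 42 mm in diameter, 36 mm tall, 0.12 kg, standing on the bench. Two to four of the four cores are present; the state gives None from the start for those that are absent.
There are look-alikes about, which are no part of the job. Leave any pink look-alike of the part that bears core3_c alone. What is shaped like the part that bears core2_c but green is not meant.

How it is judged:
On the way, in this order (a step that is already met when the one before it is completed fails the run):
1. the guard is slid fully open (value of joint guard above 0.15 m), for 0.2 s.
2. the reference block lies in the drawer and every core stands in the chamber (x of refblock_c in the frame of drawer_floor between -0.075 and 0.075 m and y of refblock_c in the frame of drawer_floor between -0.055 and 0.055 m and z of refblock_c in the frame of drawer_floor between 0 and 0.025 m and x of core1_c in the frame of chamber between -0.068 and 0.068 m and y of core1_c in the frame of chamber between -0.073 and 0.073 m and z of each of core1_c, core2_c, core3_c, core4_c in the frame of chamber below 0.027 m and angle between the z axis of each of core1_c, core2_c, core3_c, core4_c and the z axis of chamber, either way round below 0.2 rad and x of core2_c in the frame of chamber between -0.068 and 0.068 m and y of core2_c in the frame of chamber between -0.073 and 0.073 m and x of core3_c in the frame of chamber between -0.068 and 0.068 m and y of core3_c in the frame of chamber between -0.073 and 0.073 m and x of core4_c in the frame of chamber between -0.068 and 0.068 m and y of core4_c in the frame of chamber between -0.073 and 0.073 m), for 0.2 s.
3. the drawer is home and the guard is shut, with everything in place (all of step 2 and value of joint drawer below 0.004 m and value of joint guard below 0.006 m), for 0.2 s.
4. the joystick is tilted toward the arrow and held for 1.5 s, guard shut and drawer home (value of joint stick_fore above 0.3 rad and value of joint stick_side between -0.17 and 0.17 rad and value of joint drawer below 0.004 m and value of joint guard below 0.006 m), for 1.5 s.
At the end, for the whole second after the job is handed in: Every core stands upright (within 0.2 rad) on the chamber floor, the reference block lies in the drawer, the drawer is home (within 4 mm) past its catch, the guard is shut (within 6 mm), and the joystick is back at centre (within 0.06 rad) (all of step 3 and value of joint stick_fore between -0.06 and 0.06 rad and value of joint stick_side between -0.06 and 0.06 rad); the robot touches nothing.
It fails at once if the joystick is moved (over 0.15 rad) while the guard is open (over 20 mm) (value of joint guard above 0.02 m and (value of joint any of stick_fore, stick_side above 0.15 rad or value of joint any of stick_fore, stick_side below -0.15 rad)).
It fails at once if the stone offcut is shifted by over 50 mm (distance of offcut_c from where it was at the start of the episode above 0.05 m).
It fails at once if the glass beaker is shifted by over 30 mm (distance of beaker_in from where it was at the start of the episode above 0.03 m).
Of core1, core2, core3, core4 only 2 to 4 are there at a start; the rules pass over those that are not, and their reading is None.
At some moment in a run one of core1, core2, core3, core4 may be knocked a few centimetres aside while the robot is not near it.
It also fails if it takes over 210 s, if anything falls off the work surface, if the arm or the gripper's body presses on something with over 40 N, if the wrist force passes 120 N, or if a joint passes its speed limit or range.

## Working session

There is one attempt and no reset: what is moved stays moved. The work goes in short steps, each a Python script; the robot and the scene stay as the last script left them, time stands still between calls to the robot, and variables do not carry over. Pictures are saved under pics/ and viewed, at most 14 in all, crops included, and the job is handed in when it is done.

```bash
mkdir -p pics; ls
cat > h.py <<'E'
import numpy as np, cv2
from station import *
def snap(name,fn):
    im=read_camera(name); cv2.imwrite('pics/'+fn,im[:,:,::-1]); return im
def ray(name,uv,T=None):
    i=camera_info(name); K=np.array(i['intrinsics']); d=np.array(i['dist'])
    if T is None: T=np.array(i['T'])
    p=cv2.undistortPoints(np.array(uv,float).reshape(-1,1,2),K,d).reshape(-1,2)
    D=np.c_[p[:,0],-p[:,1],-np.ones(len(p))]@T[:3,:3].T
    return T[:3,3],D
def at_z(name,uv,z,T=None):
    o,D=ray(name,uv,T); z=np.broadcast_to(z,len(D))
    return np.array([o+d*(zz-o[2])/d[2] for d,zz in zip(D,z)])
def wristT():
    from scipy.spatial.transform import Rotation as R
    q=np.array(get_ee_rot()); T=np.eye(4); T[:3,:3]=R.from_quat(q[[1,2,3,0]]).as_matrix(); T[:3,3]=get_tcp_pos()
    return T@np.array(camera_info('wrist')['tool_from_camera'])
def proj(name,P,T=None):
    i=camera_info(name); K=np.array(i['intrinsics']); d=np.array(i['dist'])
    if T is None: T=np.array(i['T'])
    P=np.atleast_2d(P); c=(P-T[:3,3])@T[:3,:3]; c=c*[1,-1,-1]
    return cv2.projectPoints(c,np.zeros(3),np.zeros(3),K,d)[0].reshape(-1,2)
def qdown(yaw):
    # tool z down, tool y axis at world angle yaw+90deg, tool x at yaw
    from scipy.spatial.transform import Rotation as R
    x=np.array([np.cos(yaw),np.sin(yaw),0]); z=np.array([0,0,-1.]); y=np.cross(z,x)
    q=R.from_matrix(np.c_[x,y,z]).as_quat(); return [q[3],q[0],q[1],q[2]]
E
python3 - <<'E'
from h import *
for n in('scene','side'):
    snap(n,n+'0.png'); print(n,np.round(camera_info(n)['T'],3).tolist())
print(get_time(),get_ee_rot(),np.round(camera_info('wrist')['tool_from_camera'],3).tolist())
E
```

```text
pics
scene [[-0.756, -0.418, 0.503, 1.06], [0.654, -0.491, 0.575, 0.539], [0.006, 0.764, 0.645, 0.716], [0.0, 0.0, 0.0, 1.0]]
side [[-0.759, 0.379, -0.529, 0.1], [-0.651, -0.432, 0.624, 0.594], [0.008, 0.818, 0.575, 0.616], [0.0, 0.0, 0.0, 1.0]]
0.1 [-6.90574206e-04  9.82307269e-01  1.87275035e-01 -1.14855490e-04] [[0.0, 0.967, 0.254, 0.07], [1.0, -0.0, -0.001, -0.001], [-0.001, 0.254, -0.967, -0.161], [0.0, 0.0, 0.0, 1.0]]
```

View pics/scene0.png

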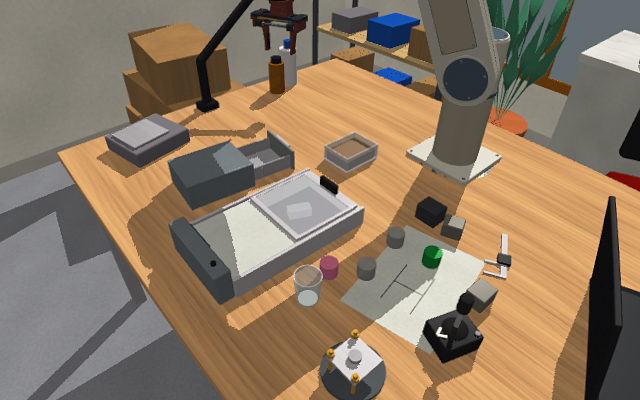

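View pics/side0.png

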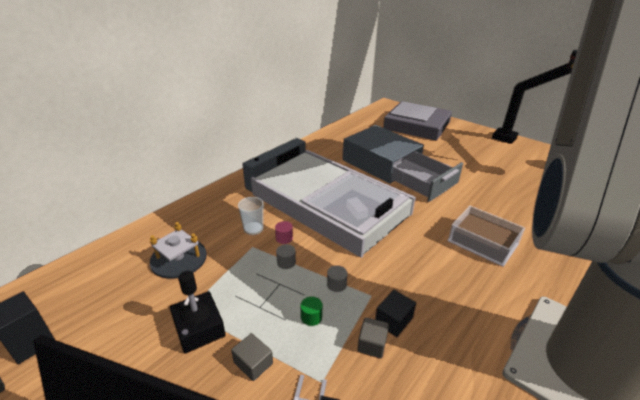

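The scene picture shows grey cylinders at (396,237) and (366,268), which match the cores, and look-alikes at green (431,257) and pink (329,268). The cubes at (453,227), (482,293) and (431,211) are not cylinders. Next I'll confirm this in enlarged crops.

Run:
```python
import cv2
a=cv2.imread('pics/scene0.png'); 
cv2.imwrite('pics/c1.png',cv2.resize(a[190:365,280:512],None,fx=3.4,fy=3.4,interpolation=cv2.INTER_CUBIC))
cv2.imwrite('pics/c2.png',cv2.resize(a[125:305,160:390],None,fx=3.3,fy=3.3,interpolation=cv2.INTER_CUBIC))
b=cv2.imread('pics/side0.png')
cv2.imwrite('pics/c3.png',cv2.resize(b[120:380,145:470],None,fx=2.3,fy=2.3,interpolation=cv2.INTER_CUBIC))
```

```text
(no output)
```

View pics/c1.png

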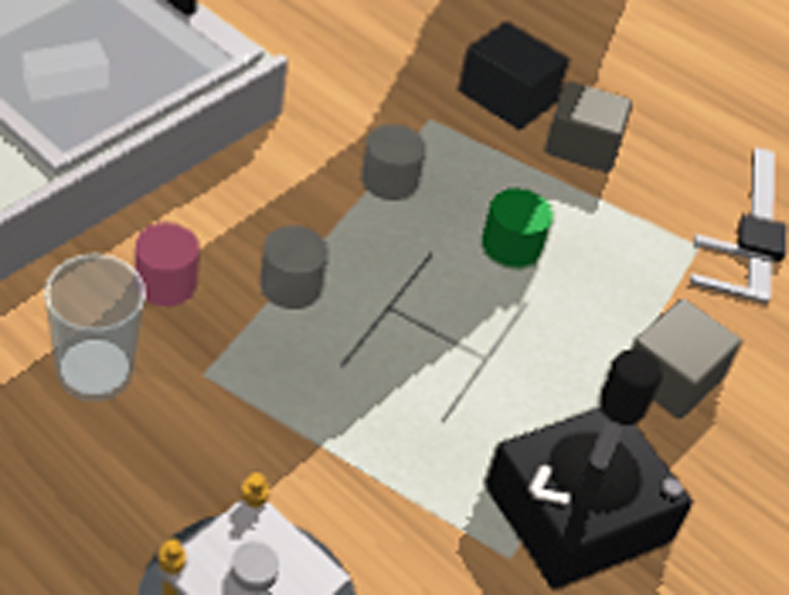

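View pics/c2.png

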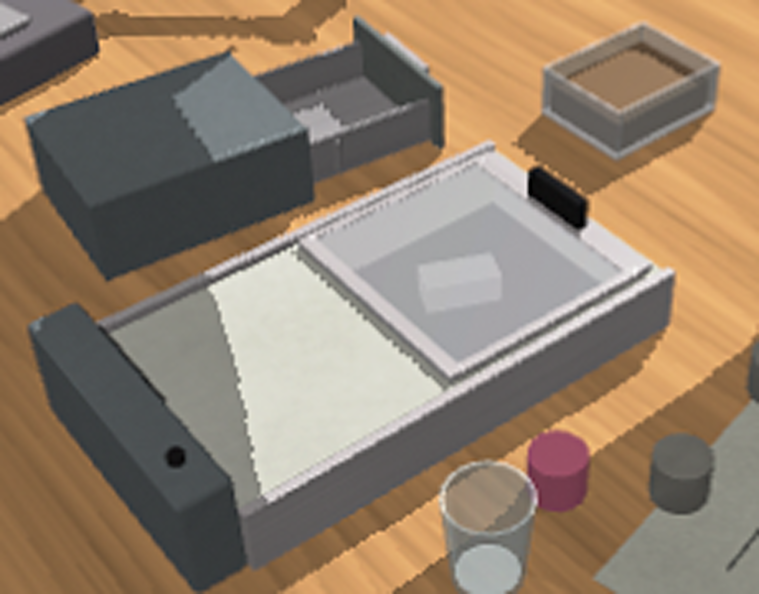

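View pics/c3.png

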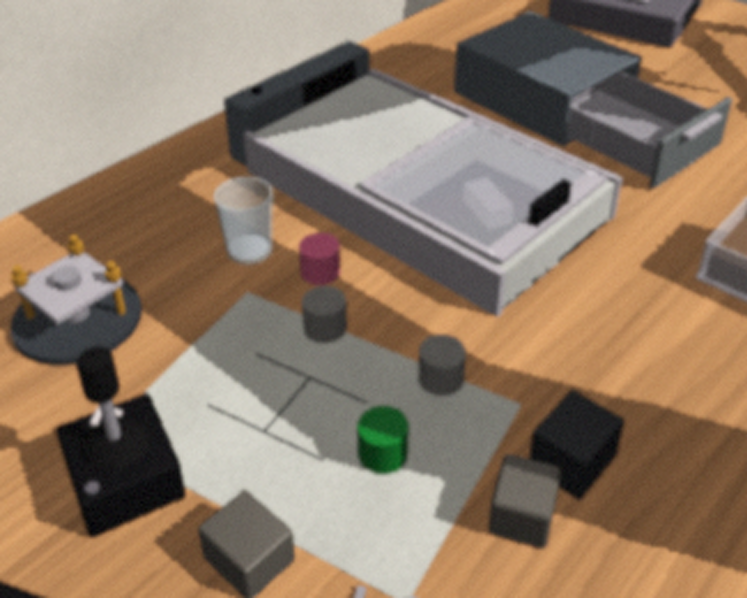

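Confirmed: two grey cores are present, A and B. Pink and green are look-alikes. Of the stone-grey cubes, the larger one near the joystick or the one next to the black block is the offcut, and I'll leave both alone. Next: localising.

Run:
```python
from h import *
np.set_printoptions(precision=4,suppress=True)
c1=lambda *p:[(280+x/3.4,190+y/3.4) for x,y in p]
c2=lambda *p:[(160+x/3.3,125+y/3.3) for x,y in p]
c3=lambda *p:[(145+x/2.3,120+y/2.3) for x,y in p]
S=lambda n,uv,z:at_z(n,uv,z)[:,:2]
print('cores sc',S('scene',c1((394,143),(295,247)),.036),'side',S('side',c3((442,352),(325,302)),.036))
print('pink,green,blk,cubes',S('scene',c1((168,243),(518,208),(515,55),(597,105),(690,340)),.036))
print('beaker base',S('scene',c1((95,367)),.003), S('side',c3((250,250)),.003))
print('scanner front corners R,L',S('scene',c2((672,272),(490,148)),.05),'side',S('side',c3((500,282),(620,180)),.05))
print('crossbar top L front/back R..',S('scene',c2((75,303),(35,325),(195,510),(232,485)),.085),'side',S('side',c3((228,100),(352,43),(369,50)),.085))
print('handle top ends',S('scene',c2((533,172),(585,205)),.082),'side',S('side',c3((532,202),(570,184)),.082))
print('drawer front top outer',S('scene',c2((357,18),(442,88)),.069),'side',S('side',c3((658,140),(729,102)),.069))
print('kit top',S('scene',c2((232,52),(312,130),(27,120),(107,208)),.075),'side',S('side',c3((571,102),(640,62),(457,44),(527,14)),.075))
print('ref top corners',S('scene',c2((418,268),(495,255),(500,280),(425,292)),.031))
print('joy box top',S('scene',c1((500,447),(600,408),(690,500),(557,560)),.044),'side',S('side',c3((60,430),(150,398),(180,468),(90,500)),.044))
print('chevron apex, arms',S('scene',c1((533,488),(548,468),(568,497)),.044))
print('knob',S('scene',c1((632,385)),.12),S('side',c3((98,374)),.12))
```

```text
cores sc [[0.4385 0.132 ]
 [0.5613 0.1538]] side [[0.4356 0.1324]
 [0.5578 0.1537]]
pink,green,blk,cubes [[0.6207 0.0982]
 [0.4236 0.2272]
 [0.2958 0.1291]
 [0.2959 0.2025]
 [0.434  0.3658]]
beaker base [[0.7037 0.1235]] [[0.7001 0.1229]]
scanner front corners R,L [[ 0.4443  0.0308]
 [ 0.4437 -0.1787]] side [[ 0.4424  0.0367]
 [ 0.4411 -0.1871]]
crossbar top L front/back R.. [[ 0.8142 -0.1865]
 [ 0.8459 -0.1839]
 [ 0.8475  0.0262]
 [ 0.8203  0.0238]] side [[ 0.8449  0.0177]
 [ 0.8375 -0.1862]
 [ 0.8076 -0.186 ]]
handle top ends [[ 0.4689 -0.0981]
 [ 0.4671 -0.0415]] side [[ 0.4685 -0.0511]
 [ 0.4567 -0.1029]]
drawer front top outer [[ 0.4192 -0.3968]
 [ 0.4346 -0.2528]] side [[ 0.4367 -0.2593]
 [ 0.4129 -0.3934]]
kit top [[ 0.5447 -0.4122]
 [ 0.5608 -0.2653]
 [ 0.7326 -0.4328]
 [ 0.7397 -0.2812]] side [[ 0.5506 -0.2587]
 [ 0.5385 -0.405 ]
 [ 0.7454 -0.2907]
 [ 0.7287 -0.4307]]
ref top corners [[ 0.5719 -0.1137]
 [ 0.5167 -0.0873]
 [ 0.5333 -0.0622]
 [ 0.5853 -0.0883]]
joy box top [[0.5897 0.3378]
 [0.5248 0.36  ]
 [0.5389 0.4294]
 [0.6237 0.4019]] side [[0.6053 0.4015]
 [0.5788 0.3356]
 [0.5057 0.363 ]
 [0.5328 0.4231]]
chevron apex, arms [[0.5974 0.3665]
 [0.5807 0.3643]
 [0.5877 0.3829]]
knob [[0.5605 0.3831]] [[0.5622 0.3806]]
```

Run:
```python
from h import *
np.set_printoptions(precision=4,suppress=True)
q=qdown(np.pi/2)
command_gripper(0.0)
move_pose([0.41,-0.074,0.2],q)
movel([0.41,-0.074,0.064])
r=movel([0.66,-0.075,0.064],v=0.07,until_force=9)
print(r,get_tcp_pos(),get_ft_force())
p=get_tcp_pos()
movel([p[0]-0.015,p[1],p[2]]); movel([p[0]-0.015,p[1],0.2])
command_gripper(1.0)
move_pose([0.47,-0.077,0.33],qdown(np.pi))
T=wristT(); np.save('T1.npy',T); snap('wrist','w1.png'); print(get_time(),get_tcp_pos())
```

```text
True [ 0.6116 -0.0747  0.0634] [ 0.6634  0.633  -0.2568]
11.1333 [ 0.4701 -0.077   0.3297]
```

View pics/w1.png

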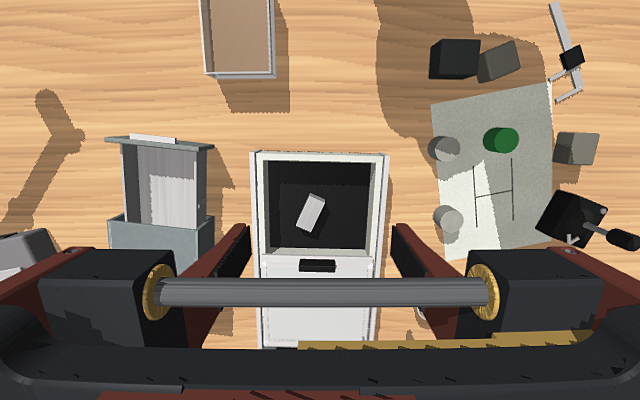

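The guard is open: the handle is at about (317,266) and the steel block at (312,213) in the chamber. I'll enlarge the view for chamber, drawer and block coordinates.

Run:
```python
import cv2
a=cv2.imread('pics/w1.png'); 
cv2.imwrite('pics/c4.png',cv2.resize(a[125:280,95:400],None,fx=2.6,fy=2.6,interpolation=cv2.INTER_CUBIC))
```

```text
(no output)
```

View pics/c4.png

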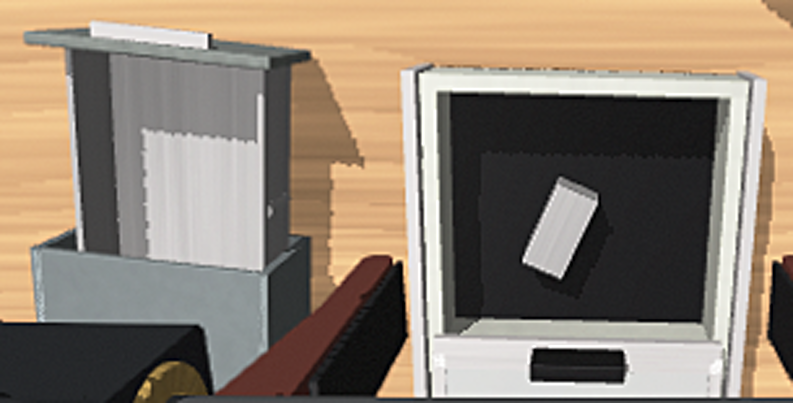

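Run:
```python
from h import *
np.set_printoptions(precision=4,suppress=True)
T=np.load('T1.npy')
c=lambda *p:[(95+x/2.6,125+y/2.6) for x,y in p]
S=lambda p,z:at_z('wrist',p,z,T)[:,:2]
b=S(c((557,189),(597,203),(560,279),(523,263)),.031);print('block',b,b.mean(0),np.arctan2(*(b[2]+b[3]-b[0]-b[1])[::-1]))
print('chamber floor corners',S(c((452,92),(717,97),(705,322),(458,318)),.006))
print('wall top outer front',S(c((402,68),(765,78)),.05))
print('handle top',S(c((530,352),(625,352)),.082))
print('drawer front top outer',S(c((25,32),(308,52)),.069))
print('drawer front inner top',S(c((28,45),(308,62)),.069))
print('drawer side wall tops at box',S(c((78,250),(265,272)),.05),'inner front', S(c((68,52),(258,68)),.05))
print('kit top front',S(c((33,248),(310,275)),.075))
print('cores',S([(446,146),(449,217)],.036), 'green',S([(505,139)],.036),'knob top',S([(630,240)],.138),'joy corners',S([(569,191),(537,217),(607,212),(576,253)],.044))
```

```text
block [[ 0.5209 -0.0955]
 [ 0.5305 -0.0692]
 [ 0.584  -0.0942]
 [ 0.5725 -0.119 ]] [ 0.552  -0.0945] -0.4319716985491541
chamber floor corners [[ 0.4603 -0.1661]
 [ 0.4638  0.0113]
 [ 0.6275  0.01  ]
 [ 0.6243 -0.1696]]
wall top outer front [[ 0.4404 -0.1876]
 [ 0.4466  0.0321]]
handle top [[ 0.6123 -0.1113]
 [ 0.6123 -0.0523]]
drawer front top outer [[ 0.4162 -0.4036]
 [ 0.4293 -0.2368]]
drawer front inner top [[ 0.4237 -0.4032]
 [ 0.435  -0.2373]]
drawer side wall tops at box [[ 0.5571 -0.4097]
 [ 0.5719 -0.2863]] inner front [[ 0.4293 -0.3931]
 [ 0.44   -0.2756]]
kit top front [[ 0.5471 -0.4197]
 [ 0.5641 -0.2465]]
cores [[0.4332 0.1273]
 [0.5543 0.1462]] green [[0.4212 0.2238]] knob top [[0.5563 0.3694]] joy corners [[0.506  0.3459]
 [0.5522 0.2979]
 [0.5438 0.4265]
 [0.6215 0.3872]]
```

Run:
```python
from h import *
np.set_printoptions(precision=4,suppress=True)
q=qdown(2.707)
b=[0.552,-0.0915]
move_pose([*b,0.2],q)
print(movel([*b,0.010],v=0.12,until_force=15),get_tcp_pos())
command_gripper(0.0); print('w',get_grip_width(),get_finger_force())
movel([*b,0.2])
print('w',get_grip_width())
d=[0.4925,-0.331]; q=qdown(np.pi-0.1)
move_pose([*d,0.2],q)
print(movel([*d,0.0175],v=0.1,until_force=8),get_tcp_pos())
command_gripper(0.55)
movel([*d,0.2]); command_gripper(1.0)
T=wristT(); snap('wrist','w2.png'); np.save('T2.npy',T)
move_pose([0.50,0.14,0.33],qdown(np.pi/2))
T=wristT(); snap('wrist','w3.png'); np.save('T3.npy',T)
print(get_time())
a=cv2.imread('pics/w2.png');b=cv2.imread('pics/w3.png'); cv2.imwrite('pics/w23.png',np.vstack([cv2.resize(a,(480,300)),cv2.resize(b,(480,300))]))
```

```text
False [ 0.5525 -0.0916  0.0106]
w 0.3385968918347433 30.000179708003998
w 0.3393596324629161
False [ 0.4928 -0.3312  0.018 ]
23.5833
```

View pics/w23.png

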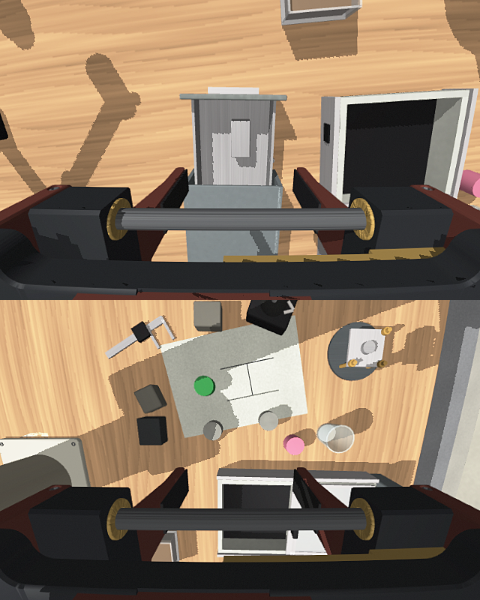

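The block lies in the open drawer at (240,138). Both grey cores are still on the mat at (213,430) and (269,421) in the composite, and no others are visible. I'll pick them now.

```bash
cat > pk.py <<'E'
from h import *
np.set_printoptions(precision=4,suppress=True)
def place(src,phi,dst):
    q=qdown(phi); move_pose([*src,0.2],q)
    print('down',movel([*src,0.010],v=0.12,until_force=10),get_tcp_pos())
    command_gripper(0.0); w=get_grip_width(); print('w',w)
    if w<0.4: movel([*src,0.2]); command_gripper(1.0); return False
    movel([*src,0.2]); print('w',get_grip_width())
    move_pose([*dst,0.2],qdown(np.pi/2))
    print('down',movel([*dst,0.0175],v=0.1,until_force=8),get_tcp_pos())
    command_gripper(0.7); movel([*dst,0.2]); command_gripper(1.0); return True
E
python3 - <<'E'
from pk import *
T=np.load('T3.npy')
print(at_z('wrist',[(284,173),(358,161)],.02,T))
print(place([0.437,0.130],np.pi/2,[0.525,-0.122]))
move_pose([0.52,0.14,0.33],qdown(np.pi/2))
T=wristT(); im=snap('wrist','w4.png'); np.save('T4.npy',T); print(get_time())
cv2.imwrite('pics/w4c.png',cv2.resize(im[60:380,120:560,::-1],None,fx=1.8,fy=1.8))
print(proj('wrist',[[.56,.152,.036],[.437,.13,.036]],T))
E
```

```text
[[0.4385 0.1309 0.02  ]
 [0.5642 0.1514 0.02  ]]
down False [0.4374 0.1301 0.0105]
w 0.4716806213210856
w 0.46693781460909506
down False [ 0.5254 -0.1221  0.018 ]
True
34.8417
[[344.8466 161.5364]
 [270.0442 174.9068]]
```

View pics/w4c.png

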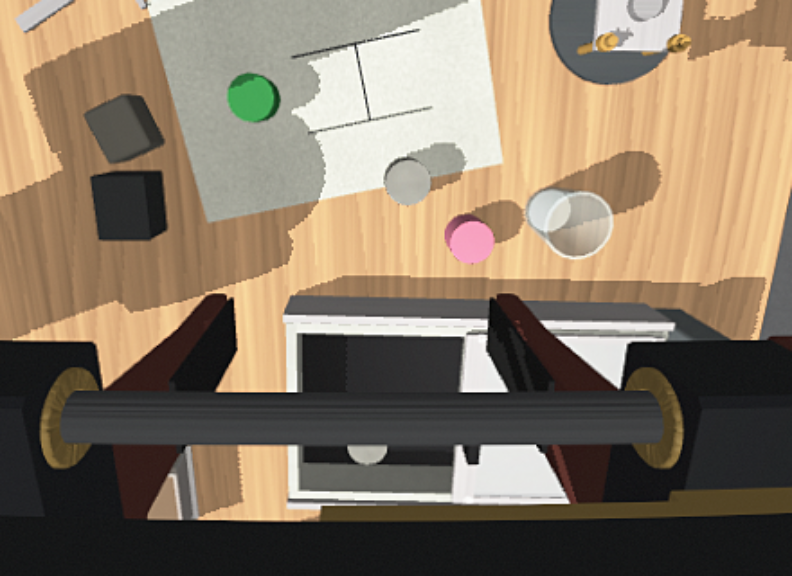

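Core A stands in the chamber and core B is where expected, at crop (407,181). I'll pick it diagonally so the fingers clear the pink look-alike.

Run:
```python
from pk import *
print(place([0.5605,0.152],2.356,[0.525,-0.036]))
move_pose([0.46,-0.077,0.33],qdown(np.pi))
T=wristT(); im=snap('wrist','w5.png'); np.save('T5.npy',T); print(get_time())
cv2.imwrite('pics/w5c.png',im[:,:,::-1])
```

```text
down False [0.561  0.1521 0.0106]
w 0.47635336681226775
w 0.4706111395556486
down False [ 0.5254 -0.036   0.018 ]
True
46.35
```

View pics/w5c.png

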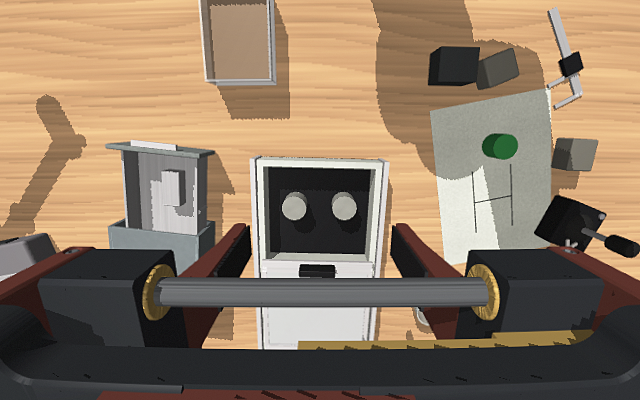

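Both cores stand in the chamber at (293,206) and (344,206), and the block lies in the drawer at (174,187). I'll push the drawer home, then the guard.

Run:
```python
from pk import *
u=np.array([np.cos(-.1),np.sin(-.1)]); f=np.array([.425,-.324])
command_gripper(0.0)
q=qdown(np.pi/2-.1)
s=f-u*0.05
move_pose([*s,0.2],q); movel([*s,0.04])
e=f+u*0.16
print(movel([*e,0.04],v=0.07,until_force=15),get_tcp_pos(),get_ft_force())
p=get_tcp_pos(); print('travel past est. face',(np.array(p[:2])-f)@u+.0135)
b=np.array(p[:2])-u*.03
movel([*b,0.04]); movel([*b,0.2])
move_pose([0.685,-0.078,0.2],qdown(np.pi/2)); movel([0.685,-0.078,0.064])
print(movel([0.44,-0.076,0.064],v=0.07,until_force=10),get_tcp_pos(),get_ft_force())
p=get_tcp_pos(); movel([p[0]+.015,p[1],p[2]]); movel([p[0]+.015,p[1],.2])
command_gripper(1.0)
move_pose([0.46,-0.18,0.34],qdown(np.pi))
T=wristT(); im=snap('wrist','w6.png'); np.save('T6.npy',T); print(get_time())
```

```text
True [ 0.5384 -0.3351  0.0394] [-1.7642 -1.203   2.0217]
travel past est. face 0.12741440885932476
True [ 0.4706 -0.0764  0.0641] [ 1.229  -1.2474  1.897 ]
62.8833
```

View pics/w6.png

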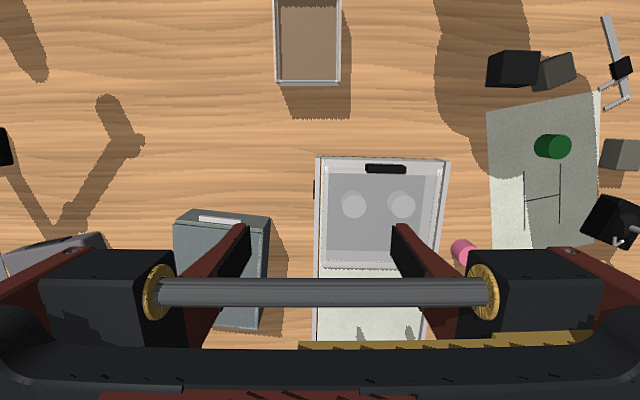

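The drawer looks home and the guard shut, with both cores under the panel at (354,205) and (402,205). I'll re-push both a bit harder to be sure they sit on their stops, then work the joystick.

Run:
```python
from pk import *
u=np.array([np.cos(-.1),np.sin(-.1)]); f=np.array([.5384,-.3351])
command_gripper(0.0)
s=f-u*0.03
move_pose([*s,0.2],qdown(np.pi/2-.1)); movel([*s,0.04])
print(movel([*(f+u*.03),0.04],v=0.03,until_force=22),get_tcp_pos())
movel([*s,0.04]); movel([*s,0.2])
move_pose([0.49,-0.076,0.2],qdown(np.pi/2)); movel([0.49,-0.076,0.064])
print(movel([0.44,-0.076,0.064],v=0.03,until_force=14),get_tcp_pos())
movel([.49,-.076,.064]); movel([.49,-.076,.2])
# joystick
a=np.array([np.cos(-.33),np.sin(-.33)]); k=np.array([.561,.382])
command_gripper(0.7)
move_pose([*k,0.24],qdown(np.pi/2-.33))
f0=np.array(get_ft_force())
print('dn',movel([*k,0.09],v=.1,until_force=3),get_ft_force()-f0)
print('push',movel([*(k+a*.06),0.09],v=.05,until_force=12)); 
p=np.array(get_tcp_pos()); print('trav',(p[:2]-k)@a,get_ft_force()-f0,get_time())
im1=snap('side','s1.png'); im2=snap('scene','s2.png'); wait(1.0); print(get_ft_force()-f0); wait(1.0)
movel([*k,0.09],v=.05); wait(.3); print(get_ft_force()-f0)
movel([*k,0.25],v=.1); wait(.5)
im3=snap('scene','s3.png'); print(get_time())
c=lambda i,x,y:cv2.resize(i[y:y+150,x:x+170,::-1],None,fx=2,fy=2)
cv2.imwrite('pics/j.png',np.vstack([np.hstack([c(im1,120,240),c(im2,370,230)]),np.hstack([c(im3,370,230),c(im3,220,130)])]))
```

```text
True [ 0.5383 -0.3347  0.0394]
True [ 0.4707 -0.0763  0.0644]
dn False [1.1516 1.5992 0.5538]
push True
trav 0.046675960469397905 [-5.0787  3.1632  4.2682] 79.0833
[-5.7546  2.8564  3.0838]
[0.3932 0.8621 0.76  ]
84.875
```

View pics/j.png

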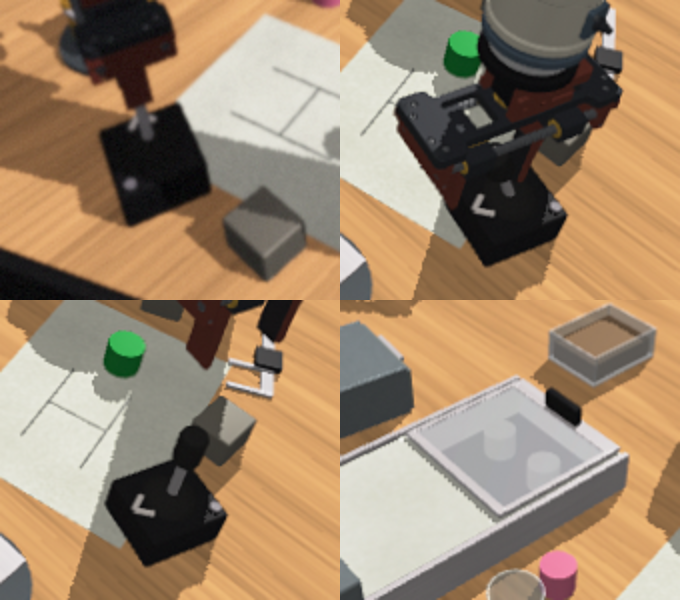

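Both re-pushes stopped at the same points. The joystick held full tilt (about 6.4 N for 2.1 s), sprang back upright, and the gripper is clear, so I'm handing in.

```bash
python3 -c "
from station import *
print(job_done())"
```

```text
the job is handed in; nothing more can be done
None
```

I finished the task and handed it in at about 85 s on the robot's clock; the verdict wasn't shown: the block is in the closed drawer, both cores (only two were present) stand in the chamber under the shut guard, and the joystick was held toward the arrow for two seconds and sprang back.

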